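# Let the module lift down off its pawl

## Robot

A 6-joint arm with a two-finger parallel gripper is mounted at the origin on the work surface. World frame = base frame: x ahead of the robot, y to its left, z up, the work surface at z = 0. Lengths are in m, angles in rad, forces in N, time in s.
With the tool pointing down it reaches from about 0.3 to 1 m from the base axis. Payload 5.1 kg.
Tool frame: the origin (TCP) lies at the very end of the fingers, on their centre line; the grasp point (between the pads) lies 19 mm behind it (env.grasp_offset is the distance from the TCP to the grasp point, in m); z points along the fingers, y is the line along which they close (so a half turn about z gives the same grasp; the last joint's range is limited). The gripper opens to 95 mm and grips with 3 to 60 N. Pads are 20 mm wide; open, the fingers measure 119 mm over their backs; the gripper's body (75 mm by 180 mm) begins 59 mm behind the grasp point.
Start: joints at [-1.43, 0.124, 1.65, -0, 1.367, -0.083], TCP at [0.144, -0.634, 0.215] pointing down, gripper open.
Joint ranges: [-2.61, 2.61], [-1.02, 2.33], [0.03, 2.71], [-1.35, 4.49], [0.32, 2.68], [-2.91, 2.91]. Speed limits (rad/s): [2.57, 2.57, 3.14, 3.14, 3.14, 3.14].

## Interface

Orientations are given as a 3x3 rotation matrix whose columns are the frame's x, y, z axes.
In Python, from station import env, imaging gives the robot as it stands.
- The arm moves only by the tool apply_moves, never from a script. Its argument "targets" is a list that holds one entry, the list of rows, each a list of 4 numbers: the shift along the tool's x, y, z in m, then the turn about the tool's z in rad. In form: [[[tx, ty, tz, roll], ...]]. A call has 1 to 12 rows; each row is the pose to reach, as a shift and turn from the pose commanded when the call began, along the tool's axes at that moment; what a row does not reach only later rows make up. A row lasts 1/10 s, in which the tool goes at most 50 mm and 8.59 degrees, less where a joint would pass 70% of its speed; a pose out of reach is approached as far as the arm can. A call with a gripper value outside its range is refused whole. "grip" is the finger opening in m, from 0 to 0.0951, set as the call begins (left out, the last holds). The fingers move at their own pace and stop on an object; "squeeze" is the grip in N (left out, the last holds). Time passes only in rows, so rows that repeat a pose let the fingers close. It gives the time, the measured TCP pose, the force, the opening and the grip force at its end, in the units of the state.
- env.read_state(): the state, without advancing time (a new reading comes with each control period).
- imaging.snapshot(name): name is "scene" or "top" or "wrist"; returns the picture (420x560x3 uint8, red, green, blue); there is no depth.
- imaging.camera_info(name): a dict with "fov_y" (degrees; the focal length in pixels is half the picture's height over the tangent of half this angle, whatever the lens; pixels are square), "cx", "cy" (the principal point, pixels), "rvec" (rotation vector, rad) and "tvec" (3), from world to camera coordinates, as OpenCV has them; the wrist camera has in their place "mount" (4x4, takes a point from camera to tool coordinates, whose origin is the TCP and whose axes are the flange's). Camera axes: x right, y down, z forward; pixel columns grow to the right and rows downward; lengths in m; the calibration is good to about 2 mm. A picture is of the moment at which its call begins: read the wrist's pose just before it. camera_info takes no time and is no camera call.
- env.job_done(): hands the job in; it is judged then, once.
The state is a dict: "t": time; "joint_pos": joint angles; "qvel": joint speeds; "joint_efforts": joint torques, N m; "tcp_pos": TCP position; "tool_rot": TCP orientation; "wrist_force": force on the tool from outside, world axes, zero at the start; "torque": the same for the moment, N m; "grip_width": opening from 0.0 (shut) to 1.0 (fully open); "finger_force": force on a finger pad.
Only numpy, scipy, OpenCV 4.12 (cv2) and the standard library are available. Lean on these libraries where they do the work, as an engineer would, in place of code of your own. Each camera call takes 0.05 s, during which the arm holds its last target. There are 200 camera calls.

## Task

The bench lift with the black tray of memory modules is held up by its yellow ratchet pawl. Take the release rod with the red grip out of its rest, slip it under the pawl's tail and ease the tail up, gently and without straining it against its stop, until the pawl lets go; keep it held clear with the rod while the load sinks on its damper until the platform sits fully down on its buffers. Then let the pawl fall back in, lay the rod back in its rest, and keep your hand off the lift and everything else undisturbed.

Things in the scene. Friction and masses are not known exactly. Their poses are not given: they have to be found in the camera images.
- rod_grip (a point): centre of the red grip of the release rod: a steel bar of 10 diameter with a square red grip (60 long, 15 x 15) and a black 20 ball at its back end; 150 g, balanced at the grip. x runs along the bar to its bare rounded tip, which ends 105 from here; the grip covers x -30 to 30, the ball ends at x -75. It lies level in its rest; take it from above across the red grip
- rest_seat (a point): where the centre of the red grip lies when the rod is home in its fixed dark stand, 57 above the bench; x is the way its tip points. Two black V supports carry the bar at x -45 and x 50, each 8 thick, V bottoms 50 and tops 64 above the bench, 28 wide at the top, self-centring; between them there is room for fingers down to the stand's foot, 8 thick
- lift: the whole bench lift: fixed white base plate 180 x 410 x 12, aluminium mast 40 x 40, and all they carry. Origin on the bench under the mast, z up. The platform with the black tray sticks out to +y; rack and yellow pawl are on the -y side. The pawl swings in the plane x = 0. Pressed by the rod with more than 14 N anywhere, it bends
- pawl_pin (a point): the pin the pawl swings on, fixed, along the lift's x, 232 above the bench; two steel cheek plates hold it, x -16 to 16, 25 to the -y side of it and 8 to the +y side, up to 18 above it. Axes as the lift's
- pawl_tail (a point): the spot to lift: middle of the underside of the yellow pawl's tail, 50 from its pin; moves with the pawl. The tail is a bar 15 wide (lift's x), 10 high, level, towards the lift's -y; flat below from 20 to 66 from the pin, then a round dark weight 24 across. All is free below it, on its -x side and beyond the weight. Axes as the lift's while the pawl is engaged
- pawl (a joint): pawl angle, rad: 0 engaged, grows as the tail is lifted; the toe is clear of the teeth above about 0.15 (spot 7.5 mm up), the hard stop is at 0.168 (spot 8.4 mm up). At the spot it pushes down with 3.5 to 5 N; under load it holds stiffly, lets go suddenly at 6 to 11 N before it is clear, and on the stop the force climbs steeply
- carriage (a joint): height of platform and load above fully down, m: 0 sits on the rubber buffers; at the start it hangs on the pawl 0.097 up (teeth 14 mm apart). With the pawl held clear it sinks by itself on an oil damper at 10 to 25 mm/s; if the pawl drops back it is caught at the next tooth
- scanner: bystander: black hand-held barcode scanner, about 170 x 110 x 48; origin under its middle
- module: bystander: one green memory module lying flat, 133 x 31 x 4; origin under its centre
- clearbox: bystander: clear plastic open box, 100 x 80 x 45; origin under its centre
- wash: bystander: white bottle with a red cap, 60 across, 150 tall; origin under its centre
- jar: bystander: small glass jar with a blue cap, 50 across, 55 tall; origin under its centre
- driver: bystander: screwdriver with a yellow handle lying flat; it is not the release rod; origin under its middle
- spare_tray: bystander: empty black module tray, 180 x 160 x 34; origin under its centre
Not all that is in view belongs to the job. Of the things that look like the part that bears rod_grip, the middle-sized one is meant.

How it is judged:
By the outcome, as a careful person would: the job done as asked, in the order asked, and still so for the second after the job is handed in, with the robot touching nothing.
It also fails if it takes over 72 s, if anything falls off the work surface, if the arm or the gripper's body presses on something with over 40 N, if the wrist force passes 120 N, or if a joint passes its speed limit or range.

## Working session

There is one attempt and no reset: what is moved stays moved. The work goes in short steps, Python scripts to look and compute and a tool call to move; the robot and the scene stay as the last step left them, time stands still between calls to the robot, and variables do not carry over. Pictures are saved under pics/ and viewed, at most 10 in all, crops included, and the job is handed in when it is done.

Besides the shell and the picture viewer there is one more tool, called after "Request:" in YAML: its name, and indented under it one key for each argument. apply_moves: Moves the arm, as the interface text tells. Its arguments: {"type":"object","properties":{"targets":{"type":"array"},"grip":{"type":"number"},"squeeze":{"type":"number"}},"required":["targets"]}

```bash
mkdir -p pics; ls; cat > h.py <<'E'
from station import env, imaging
import numpy as np, cv2
def cam(n, st=None):
    i=imaging.camera_info(n); f=210/np.tan(np.radians(i['fov_y'])/2)
    K=np.array([[f,0,i['cx']],[0,f,i['cy']],[0,0,1]])
    if 'mount' in i:
        st=st or env.read_state(); T=np.eye(4); T[:3,:3]=st['tool_rot']; T[:3,3]=st['tcp_pos']
        M=T@np.array(i['mount']); R=M[:3,:3].T; t=-R@M[:3,3]
    else:
        R=cv2.Rodrigues(np.array(i['rvec'],float))[0]; t=np.array(i['tvec'],float).ravel()
    return K,R,t
def ray(c,uv):
    K,R,t=c; d=R.T@np.linalg.inv(K)@np.array([uv[0],uv[1],1.]); return -R.T@t, d/np.linalg.norm(d)
def onz(c,uv,z):
    o,d=ray(c,uv); return o+d*(z-o[2])/d[2]
def tri(l):
    A=0;b=0
    for c,uv in l:
        o,d=ray(c,uv); P=np.eye(3)-np.outer(d,d); A=A+P; b=b+P@o
    x=np.linalg.solve(A,b); return x
def proj(c,p):
    K,R,t=c; q=K@(R@np.array(p)+t); return q[:2]/q[2]
def snap(n,f):
    im=imaging.snapshot(n); cv2.imwrite('pics/'+f,im[:,:,::-1]); return im
E
python3 - <<'E'
from h import *
a=snap('scene','s0.png');b=snap('top','t0.png')
for n in('scene','top'):
    K,R,t=cam(n);print(n,K[0,0],-R.T@t,R[2])
print(env.read_state(), imaging.camera_info('wrist'))
E
```

```text
pics
scene 521.0414425781934 [ 1.20866905 -0.65799772  1.36128194] [-0.49294547  0.40957767 -0.76762679]
top 459.6779760392322 [ 0.22678072 -0.01862929  1.6856722 ] [ 1.50181648e-01 -6.43245166e-04 -9.88658211e-01]
{'t': 0.1, 'joint_pos': array([-1.42960680e+00,  1.24436951e-01,  1.65148508e+00,  1.23752063e-05,
        1.36748801e+00, -8.25864093e-02]), 'qvel': array([-9.05404225e-05, -9.42753935e-04, -2.60704052e-03,  4.21700636e-04,
        2.03253339e-05, -1.51393189e-03]), 'joint_efforts': array([ 1.14551285e-04, -4.18880188e+01, -3.61097145e+01,  7.76232616e-02,
        4.61395620e-02, -7.14430985e-05]), 'tcp_pos': array([ 0.14414884, -0.63324574,  0.21354282]), 'tool_rot': array([[ 9.75067049e-01,  2.21910320e-01, -2.43743338e-04],
       [ 2.21910395e-01, -9.75065399e-01,  1.80099925e-03],
       [ 1.61994626e-04, -1.81018421e-03, -9.99998348e-01]]), 'wrist_force': array([ 0.6005488 ,  0.65559762, -0.6452212 ]), 'torque': array([ 0.00535486,  0.03876309, -0.02056338]), 'finger_force': 0.0, 'grip_width': 0.9988930698413444} {'fov_y': 60.42853025389636, 'cx': 275.5830352310099, 'cy': 205.33190819997105, 'mount': array([[ 9.22755643e-04, -9.63140012e-01, -2.68999007e-01,
         7.51013472e-02],
       [ 9.99999566e-01,  9.22331250e-04,  1.27959994e-04,
        -8.46741488e-05],
       [ 1.24862800e-04, -2.68999008e-01,  9.63140446e-01,
        -1.70780572e-01],
       [ 0.00000000e+00,  0.00000000e+00,  0.00000000e+00,
         1.00000000e+00]])}
```

View pics/s0.png

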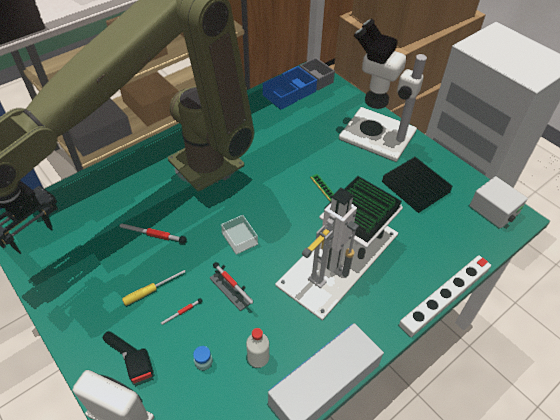

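View pics/t0.png

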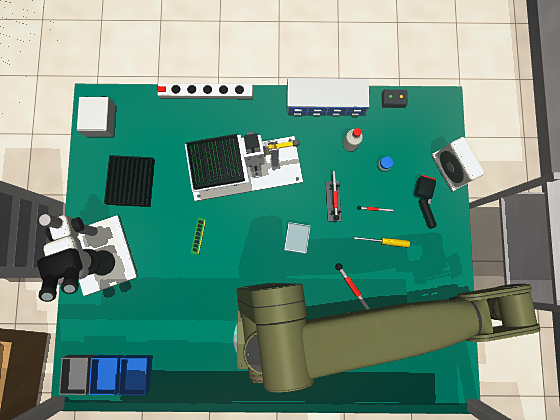

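Rods with a red grip: large one lying loose at scene (155,233), one in a stand at (233,283), small one at (183,312). The one in the stand looks middle-sized; I'll check that in an enlarged crop.

```bash
python3 - <<'E'
import cv2,numpy as np
s=cv2.imread('pics/s0.png');t=cv2.imread('pics/t0.png')
R=lambda i,x,y,w,h,W,H:cv2.resize(i[y:y+h,x:x+w],(W,H),interpolation=cv2.INTER_CUBIC)
a=np.hstack([R(s,110,215,160,120,400,300),R(t,310,160,120,90,400,300)])
b=np.hstack([R(s,270,180,120,90,400,300)[:300],R(t,220,120,100,75,400,300)])
cv2.imwrite('pics/c0.png',np.vstack([a,b]))
E
```

```text
(no output)
```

View pics/c0.png

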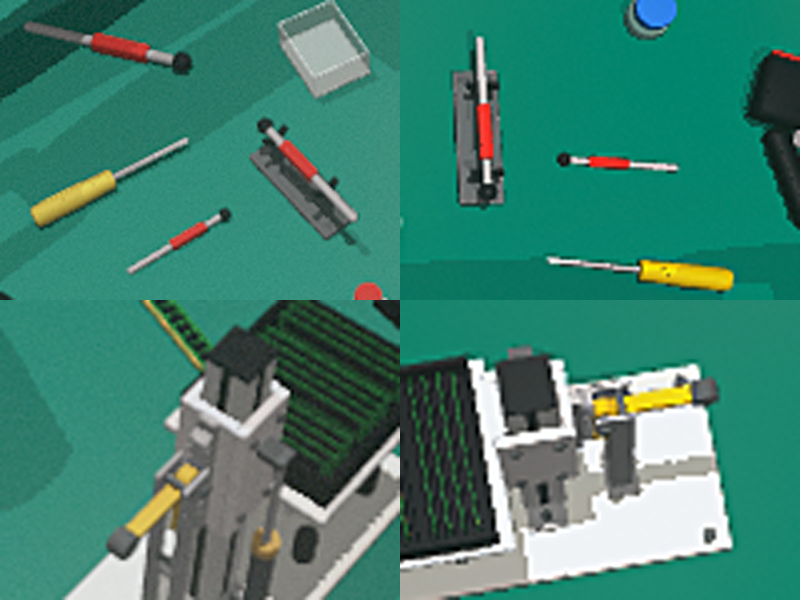

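The rod in the dark stand is longer than the loose small one and shorter than the loose long one, so it is the one meant. In the top view its tip points up, which is world +x, and the yellow tail runs right, towards -y. Next I measure positions.

```bash
python3 - <<'E'
from h import *
s=cv2.imread('pics/s0.png');t=cv2.imread('pics/t0.png')
S=cam('scene');T=cam('top')
def comps(im,lo,hi,win):
    x,y,w,h=win; m=np.zeros(im.shape[:2],np.uint8)
    m[y:y+h,x:x+w]=cv2.inRange(cv2.cvtColor(im,cv2.COLOR_BGR2HSV),lo,hi)[y:y+h,x:x+w]
    n,l,st,c=cv2.connectedComponentsWithStats(m)
    k=1+np.argmax(st[1:,4]); p=np.argwhere(l==k)[:,::-1].astype(float)
    mu=p.mean(0);u=np.linalg.svd(p-mu,full_matrices=False)[2][0];q=(p-mu)@u
    return mu,mu+u*q.min(),mu+u*q.max(),len(p)
red=comps(t,(172,120,80),(180,255,255),(320,160,30,65));r2=comps(t,(0,120,80),(8,255,255),(320,160,30,65))
print('red',red,r2)
rr=max(red,r2,key=lambda a:a[3])
rs=max(comps(s,(172,120,60),(180,255,255),(210,260,45,45)),comps(s,(0,120,60),(8,255,255),(210,260,45,45)),key=lambda a:a[3]) if 0 else comps(s,(0,120,60),(8,255,255),(210,260,45,45))
print('rs',rs)
g=[onz(T,p,.062) for p in rr[:3]];print('grip@.062',g)
print('grip tri',tri([(T,rr[0]),(S,rs[0])]))
y=comps(t,(20,120,90),(34,255,255),(255,135,50,25));ys=comps(s,(20,120,90),(34,255,255),(298,220,40,40))
print(y,ys)
print('tail',[onz(T,p,.235) for p in y[:3]],'tri',tri([(T,y[0]),(S,ys[0])]))
# tip and ball
for n,a in(('tip',(310+480/400*120/1,)),):pass
f=lambda u,v:(310+u*.3,160+v*.3)
print('tip',onz(T,f(480,38),.06),'ball',onz(T,f(486,190),.06))
# base plate corners (top): crop coords
f=lambda u,v:(220+u*.25,120+v*.25)
for c in((297,65),(332,247),(297-0,65)):pass
A=onz(T,f(698-400,365-300),.012);B=onz(T,f(732-400,548-300),.012);C=onz(T,(195,198),.012)
print('plate',A,B,C,'yaw',np.degrees(np.arctan2(-(B-C)[0],(B-C)[1])), np.degrees(np.arctan2((A-B)[1],(A-B)[0])))
E
```

```text
Traceback (most recent call last):
ValueError: attempt to get argmax of an empty sequence
```

```bash
cat > m.py <<'E'
from h import *
def comp(im,lo,hi,win):
    x,y,w,h=win; m=np.zeros(im.shape[:2],np.uint8)
    m[y:y+h,x:x+w]=cv2.inRange(cv2.cvtColor(im,cv2.COLOR_BGR2HSV),lo,hi)[y:y+h,x:x+w]
    n,l,st,c=cv2.connectedComponentsWithStats(m)
    k=1+np.argmax(st[1:,4]); p=np.argwhere(l==k)[:,::-1].astype(float)
    mu=p.mean(0);u=np.linalg.svd(p-mu,full_matrices=False)[2][0];q=(p-mu)@u
    return [mu,mu+u*q.min(),mu+u*q.max(),len(p)]
RED=((0,120,60),(8,255,255)); YEL=((20,120,90),(34,255,255))
E
python3 - <<'E'
from m import *
np.set_printoptions(precision=4,suppress=True)
s=cv2.imread('pics/s0.png');t=cv2.imread('pics/t0.png')
S=cam('scene');T=cam('top')
r=comp(t,*RED,(320,160,30,65));rs=comp(s,*RED,(210,260,45,45))
print(r,rs,'grip',[onz(T,p,.062) for p in r[:3]],'tri',tri([(T,r[0]),(S,rs[0])]))
y=comp(t,*YEL,(255,135,50,25));ys=comp(s,*YEL,(298,220,40,40))
print(y,ys,'tail',[onz(T,p,.235) for p in y[:3]],'tri',tri([(T,y[0]),(S,ys[0])]))
f=lambda u,v:(310+u*.3,160+v*.3)
print('tip',onz(T,f(80,38),.06),'ball',onz(T,f(86,190),.06))
f=lambda u,v:(220+u*.25,120+v*.25)
A=onz(T,f(298,65),.012);B=onz(T,f(332,248),.012);C=onz(T,(195,198),.012)
print('plate',A,B,C,'yaw',np.degrees(np.arctan2(-(C-B)[0],(C-B)[1])), np.degrees(np.arctan2((A-B)[1],(A-B)[0])))
E
```

```text
[array([335.0563, 198.9577]), array([334.3295, 190.8804]), array([335.7898, 207.1089]), 71] [array([228.8431, 278.3922]), array([222.754 , 272.2315]), array([235.1835, 284.807 ]), 102] grip [array([ 0.4921, -0.2434,  0.062 ]), array([ 0.5215, -0.2411,  0.062 ]), array([ 0.4627, -0.2456,  0.062 ])] tri [ 0.4927 -0.2434  0.0596]
[array([284.2632, 144.2763]), array([292.3317, 142.7241]), array([275.7896, 145.9064]), 76] [array([316.2523, 242.7297]), array([322.867 , 236.8503]), array([309.0252, 249.1534]), 111] tail [array([ 0.6427, -0.0561,  0.235 ]), array([ 0.6482, -0.0823,  0.235 ]), array([ 0.637 , -0.0285,  0.235 ])] tri [ 0.6438 -0.0543  0.2356]
tip [ 0.5934 -0.241   0.06  ] ball [ 0.4274 -0.2455  0.06  ]
plate [ 0.7382 -0.1002  0.012 ] [ 0.5629 -0.1321  0.012 ] [0.4991 0.2664 0.012 ] yaw 9.10610528375802 10.299677008421984
```

```bash
cat >> h.py <<'E'
def shift(p,yaw=None,st=None):
    "world TCP target + world yaw(deg) of tool x -> tool-frame row"
    st=st or env.read_state(); R=np.array(st['tool_rot']); d=R.T@(np.array(p)-st['tcp_pos'])
    y0=np.degrees(np.arctan2(R[1,0],R[0,0])); r=0 if yaw is None else -np.radians(yaw-y0)
    return np.round([*d,r],4)
E
python3 -c "
from h import *
print(shift([.49,-.243,.24],3.5))"
```

```text
[ 0.4238 -0.3038 -0.0258  0.1627]
```

Request:
apply_moves:
  targets:
    - [[0.424,-0.304,-0.026,0.163],[0.424,-0.304,-0.026,0.163],[0.424,-0.304,-0.026,0.163],[0.424,-0.304,-0.026,0.163],[0.424,-0.304,-0.026,0.163],[0.424,-0.304,-0.026,0.163],[0.424,-0.304,-0.026,0.163],[0.424,-0.304,-0.026,0.163],[0.424,-0.304,-0.026,0.163],[0.424,-0.304,-0.026,0.163],[0.424,-0.304,-0.026,0.163],[0.424,-0.304,-0.026,0.163]]
  grip: 0.06

```text
t: 1.3
tcp_pos: [0.4916, -0.2408, 0.2404]
tool_rot: [[0.998, 0.065, -0.0], [0.065, -0.998, 0.001], [-0.0, -0.001, -1.0]]
wrist_force: [-0.5, -0.3, -0.3]
grip_width: 0.63
finger_force: 0.0
```

```bash
python3 - <<'E'
from m import *
np.set_printoptions(precision=4,suppress=True)
st=env.read_state();w=snap('wrist','w1.png')[:,:,::-1]; W=cam('wrist',st)
print(st['t'],st['tcp_pos'],st['wrist_force'])
r=comp(w,*RED,(0,0,560,420));print(r)
g=[onz(W,p,.0645) for p in r[:3]];print(g,np.degrees(np.arctan2((g[2]-g[1])[1],(g[2]-g[1])[0])))
E
```

```text
1.3 [ 0.4916 -0.2408  0.2404] [-0.5062 -0.3138 -0.2715]
[array([279.3838, 182.865 ]), array([280.1034, 153.0992]), array([278.6761, 212.1372]), 852]
[array([ 0.4929, -0.2444,  0.0645]), array([ 0.5221, -0.2431,  0.0645]), array([ 0.463 , -0.2458,  0.0645])] -177.39807257869663
```

View pics/w1.png

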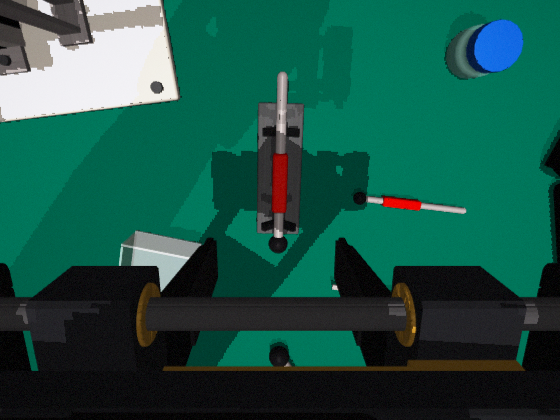

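The stand shows the rod clearly: red grip at (279,183), tip at the top at (282,75), ball at (278,243). I descend over it.

Request:
apply_moves:
  targets:
    - [[0.016,0.003,0.05,0.019],[0.016,0.003,0.1,0.019],[0.016,0.003,0.14,0.019],[0.016,0.003,0.14,0.019]]

```text
t: 1.75
tcp_pos: [0.5005, -0.2434, 0.0928]
tool_rot: [[0.999, 0.04, -0.013], [0.04, -0.999, 0.007], [-0.013, -0.008, -1.0]]
wrist_force: [-1.0, -0.6, -0.8]
grip_width: 0.631
finger_force: 0.0
```

```bash
python3 - <<'E'
from m import *
np.set_printoptions(precision=4,suppress=True)
st=env.read_state();w=snap('wrist','w2.png')[:,:,::-1]; W=cam('wrist',st)
print(st['t'],st['tcp_pos'],st['wrist_force'])
r=comp(w,*RED,(150,0,260,420));print(r)
g=[onz(W,p,.0645) for p in r[:3]];print(g,np.degrees(np.arctan2((g[2]-g[1])[1],(g[2]-g[1])[0])))
st=env.read_state();print(st['tcp_pos'],shift([*(g[0]+[.015,.0007,0])[:2],.038],2.6,st))
E
```

```text
1.75 [ 0.5005 -0.2434  0.0928] [-1.0394 -0.565  -0.7765]
[array([277.0943, 247.3115]), array([277.1385, 197.992 ]), array([277.0523, 294.0063]), 2196]
[array([ 0.4938, -0.2445,  0.0645]), array([ 0.5241, -0.2432,  0.0645]), array([ 0.4628, -0.2458,  0.0645])] -177.63106092503617
[ 0.5032 -0.2449  0.0972] [ 0.0061 -0.0006  0.0591 -0.0052]
```

Request:
apply_moves:
  targets:
    - [[0.003,-0.001,0.03,0],[0.003,-0.001,0.062,0],[0.003,-0.001,0.062,0],[0.003,-0.001,0.062,0]]

```text
t: 2.2
tcp_pos: [0.5103, -0.2454, 0.0412]
tool_rot: [[0.999, 0.041, 0.002], [0.041, -0.999, -0.001], [0.002, 0.002, -1.0]]
wrist_force: [-0.6, -0.5, 0.4]
grip_width: 0.63
finger_force: 0.0
```

Request:
apply_moves:
  targets:
    - [[-0.001,-0.001,0.001,0],[-0.001,-0.001,0.001,0],[-0.001,-0.001,0.001,0],[-0.001,-0.001,0.001,0],[-0.001,-0.001,0.001,0],[-0.001,-0.001,0.001,0]]
  grip: 0.0
  squeeze: 58

```text
t: 2.8
tcp_pos: [0.5083, -0.2432, 0.0377]
tool_rot: [[0.999, 0.042, 0.0], [0.042, -0.999, -0.0], [0.0, 0.0, -1.0]]
wrist_force: [0.2, 0.0, 0.2]
grip_width: 0.178
finger_force: 0.0
```

Request:
apply_moves:
  targets:
    - [[0,0,0,0],[0,0,0,0],[0,0,0,0]]

```text
t: 3.1
tcp_pos: [0.5084, -0.2436, 0.0377]
tool_rot: [[0.999, 0.042, 0.0], [0.042, -0.999, -0.001], [0.0, 0.001, -1.0]]
wrist_force: [-0.3, -3.2, -0.5]
grip_width: 0.154
finger_force: 58.0
```

Request:
apply_moves:
  targets:
    - [[0,0,-0.015,0],[0,0,-0.045,0],[0,0,-0.09,0],[0,0,-0.14,0],[0.005,-0.03,-0.18,-0.03],[0.01,-0.06,-0.22,-0.06],[0.015,-0.1,-0.25,-0.1],[0.021,-0.13,-0.28,-0.127],[0.021,-0.155,-0.292,-0.127],[0.021,-0.155,-0.292,-0.127],[0.021,-0.155,-0.292,-0.127],[0.021,-0.155,-0.292,-0.127]]

```text
t: 4.3
tcp_pos: [0.5221, -0.0878, 0.3285]
tool_rot: [[0.986, 0.167, -0.002], [0.167, -0.986, 0.0], [-0.002, -0.001, -1.0]]
wrist_force: [-0.2, -0.6, -2.6]
grip_width: 0.154
finger_force: 58.0
```

```bash
python3 - <<'E'
from m import *
np.set_printoptions(precision=4,suppress=True)
st=env.read_state();w=snap('wrist','w3.png')[:,:,::-1]; W=cam('wrist',st)
print(st['t'],st['tcp_pos'],st['wrist_force'],st['finger_force'],shift(st['tcp_pos'],0,st))
s=snap('scene','s3.png')[:,:,::-1]
y=comp(w,*YEL,(0,0,560,250));print(y)
g=[onz(W,p,.237) for p in y[:3]];print(g)
p=g[0];print('scene reproj',proj(cam('scene'),p))
cv2.imwrite('pics/c3.png',np.hstack([cv2.resize(w[:300,80:480],(400,300)),cv2.resize(s[180:300,240:400],(400,300),interpolation=cv2.INTER_CUBIC)]))
E
```

```text
4.3 [ 0.5221 -0.0878  0.3285] [-0.1578 -0.5625 -2.5844] 57.99936890602112 [0.     0.     0.     0.1682]
[array([258.453 ,  28.2587]), array([300.1615,  27.6821]), array([216.0255,  28.8453]), 2064]
[array([ 0.6421, -0.0557,  0.237 ]), array([ 0.6471, -0.0829,  0.237 ]), array([ 0.637, -0.028,  0.237])]
scene reproj [314.6634 242.3648]
```

View pics/c3.png

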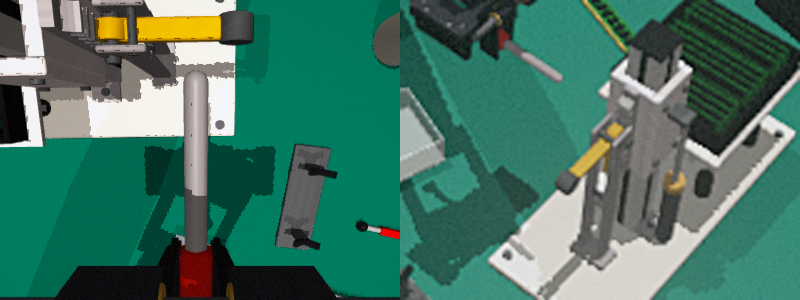

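The rod is in the gripper along tool x, with its tip at wrist (276,72). The yellow tail spans u 216–300 at v≈28 and the weight sits at (316,28). Nothing stands on the tail's -x side. I drop to below tail level, set back from it.

Request:
apply_moves:
  targets:
    - [[-0.013,0.002,0.04,0],[-0.013,0.002,0.08,0],[-0.013,0.002,0.115,0],[-0.013,0.002,0.1365,0],[-0.013,0.002,0.1365,0],[-0.013,0.002,0.1365,0],[-0.013,0.002,0.1365,0]]

```text
t: 5.1
tcp_pos: [0.5114, -0.0923, 0.1951]
tool_rot: [[0.986, 0.167, 0.003], [0.167, -0.986, -0.001], [0.003, 0.001, -1.0]]
wrist_force: [0.8, 0.1, -2.2]
grip_width: 0.154
finger_force: 58.0
```

```bash
python3 - <<'E'
from m import *
np.set_printoptions(precision=4,suppress=True)
st=env.read_state();print(st['t'],st['tcp_pos'],st['wrist_force'],shift([.5692,-.0821,.192],9.7,st))
E
```

```text
5.1 [ 0.5114 -0.0923  0.1951] [ 0.7877  0.0679 -2.157 ] [ 0.0587 -0.0003  0.0033 -0.0011]
```

Request:
apply_moves:
  targets:
    - [[0.0,0,0,0],[0.015,0,0,0],[0.03,0,0,0],[0.045,0,0,0],[0.055,0,0,0],[0.06,0,0,0],[0.06,0,0,0],[0.06,0,0,0],[0.06,0,0,0]]

```text
t: 6.0
tcp_pos: [0.569, -0.0816, 0.1932]
tool_rot: [[0.986, 0.168, -0.0], [0.168, -0.986, -0.0], [-0.0, -0.0, -1.0]]
wrist_force: [0.9, 0.6, -1.0]
grip_width: 0.153
finger_force: 58.0
```

```bash
python3 - <<'E'
from m import *
np.set_printoptions(precision=4,suppress=True)
st=env.read_state();w=snap('wrist','w4.png')[:,:,::-1]; s=snap('scene','s4.png')[:,:,::-1]
print(st['t'],st['tcp_pos'],st['wrist_force'],st['torque'],shift([.5692,-.0821,.192],9.7,st))
cv2.imwrite('pics/c4.png',np.hstack([cv2.resize(w[:300,80:480],(400,300)),cv2.resize(s[205:280,280:380],(400,300),interpolation=cv2.INTER_CUBIC)]))
E
```

```text
6.0 [ 0.569  -0.0816  0.1932] [ 0.896   0.6199 -0.9703] [-0.0059 -0.0422 -0.0027] [ 0.0001  0.0005  0.0012 -0.0007]
```

View pics/c4.png

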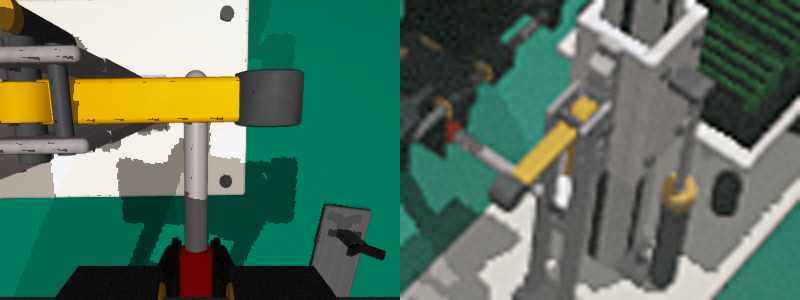

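The rod passes under the tail about 51 mm from the pin (wrist crop (196,100)), with its tip just past the bar and clear of the weight. I raise it slowly.

Request:
apply_moves:
  targets:
    - [[0,0,-0.001,0],[0,0,-0.002,0],[0,0,-0.003,0],[0,0,-0.004,0],[0,0,-0.005,0],[0,0,-0.005,0]]

```text
t: 6.7
tcp_pos: [0.5695, -0.0815, 0.1984]
tool_rot: [[0.986, 0.168, 0.0], [0.168, -0.986, -0.0], [0.0, 0.0, -1.0]]
wrist_force: [-0.1, 0.2, -1.9]
grip_width: 0.156
finger_force: 58.0
```

Request:
apply_moves:
  targets:
    - [[0,0,-0.0005,0],[0,0,-0.001,0],[0,0,-0.0015,0],[0,0,-0.002,0],[0,0,-0.002,0]]

```text
t: 7.2
tcp_pos: [0.5695, -0.0815, 0.2003]
tool_rot: [[0.986, 0.168, 0.0], [0.168, -0.986, -0.0], [0.0, 0.0, -1.0]]
wrist_force: [-0.3, 0.6, -1.8]
grip_width: 0.151
finger_force: 58.0
```

Request:
apply_moves:
  targets:
    - [[0,0,-0.0005,0],[0,0,-0.001,0],[0,0,-0.0015,0],[0,0,-0.0015,0]]

```text
t: 7.6
tcp_pos: [0.5695, -0.0815, 0.2018]
tool_rot: [[0.986, 0.168, 0.0], [0.168, -0.986, -0.0], [0.0, 0.0, -1.0]]
wrist_force: [-0.4, -0.5, -1.2]
grip_width: 0.154
finger_force: 58.0
```

Request:
apply_moves:
  targets:
    - [[0,0,-0.0005,0],[0,0,-0.001,0],[0,0,-0.001,0]]

```text
t: 7.9
tcp_pos: [0.5694, -0.0815, 0.2026]
tool_rot: [[0.986, 0.168, -0.0], [0.168, -0.986, 0.0], [-0.0, -0.0, -1.0]]
wrist_force: [0.7, -0.1, -1.3]
grip_width: 0.15
finger_force: 58.0
```

Request:
apply_moves:
  targets:
    - [[0,0,-0.0005,0],[0,0,-0.001,0],[0,0,-0.001,0]]

```text
t: 8.2
tcp_pos: [0.5693, -0.0815, 0.2031]
tool_rot: [[0.986, 0.168, -0.001], [0.168, -0.986, 0.0], [-0.001, -0.0, -1.0]]
wrist_force: [1.0, -0.2, -3.9]
grip_width: 0.154
finger_force: 58.0
```

Request:
apply_moves:
  targets:
    - [[0,0,-0.0005,0],[0,0,-0.0005,0]]

```text
t: 8.4
tcp_pos: [0.5692, -0.0815, 0.2035]
tool_rot: [[0.986, 0.168, -0.001], [0.168, -0.986, 0.0], [-0.001, -0.0, -1.0]]
wrist_force: [2.7, 0.3, -5.6]
grip_width: 0.151
finger_force: 58.0
```

Request:
apply_moves:
  targets:
    - [[0,0,-0.0005,0],[0,0,-0.0005,0]]

```text
t: 8.6
tcp_pos: [0.5692, -0.0815, 0.204]
tool_rot: [[0.986, 0.168, -0.001], [0.168, -0.986, 0.0], [-0.001, -0.0, -1.0]]
wrist_force: [3.0, 0.1, -7.4]
grip_width: 0.156
finger_force: 58.0
```

```bash
python3 -c "
from h import *
s=env.read_state();print(s['tcp_pos'],s['wrist_force'],s['torque'])"
```

```text
[ 0.56920586 -0.08147324  0.20398884] [ 3.0461749   0.13630092 -7.39895392] [-0.07333054 -0.09823923 -0.10607109]
```

Request:
apply_moves:
  targets:
    - [[0,0,-0.0004,0],[0,0,-0.0004,0]]

```text
t: 8.8
tcp_pos: [0.5692, -0.0815, 0.2047]
tool_rot: [[0.986, 0.168, -0.001], [0.168, -0.986, 0.0], [-0.001, -0.0, -1.0]]
wrist_force: [2.9, -0.4, -7.5]
grip_width: 0.15
finger_force: 58.0
```

Request:
apply_moves:
  targets:
    - [[0,0,-0.0004,0],[0,0,-0.0004,0]]

```text
t: 9.0
tcp_pos: [0.5692, -0.0816, 0.2054]
tool_rot: [[0.986, 0.168, -0.001], [0.168, -0.986, -0.0], [-0.001, -0.0, -1.0]]
wrist_force: [3.2, 0.0, -8.3]
grip_width: 0.156
finger_force: 58.0
```

Request:
apply_moves:
  targets:
    - [[0,0,-0.0005,0],[0,0,-0.0005,0]]

```text
t: 9.2
tcp_pos: [0.5693, -0.0816, 0.206]
tool_rot: [[0.986, 0.168, -0.0], [0.168, -0.986, -0.0], [-0.0, -0.0, -1.0]]
wrist_force: [2.5, -0.8, -6.6]
grip_width: 0.153
finger_force: 58.0
```

Request:
apply_moves:
  targets:
    - [[0,0,-0.0005,0],[0,0,-0.0005,0]]

```text
t: 9.4
tcp_pos: [0.5693, -0.0816, 0.2065]
tool_rot: [[0.986, 0.168, -0.0], [0.168, -0.986, -0.0], [-0.0, 0.0, -1.0]]
wrist_force: [2.1, 0.4, -8.2]
grip_width: 0.156
finger_force: 58.0
```

```bash
python3 - <<'E'
from m import *
np.set_printoptions(precision=4,suppress=True)
st=env.read_state();w=snap('wrist','w5.png')[:,:,::-1]; s=snap('scene','s5.png')[:,:,::-1]
print(st['t'],st['tcp_pos'],st['wrist_force'],st['torque'],env.read_state()['wrist_force'])
a=cv2.imread('pics/w4.png');b=cv2.imread('pics/s4.png')
for i in(a,w): print(comp(i,*YEL,(130,0,250,250)))
for i in(b,s): print(comp(i,*YEL,(298,220,40,40)))
# platform motion: diff in tray region
print(np.abs(b.astype(int)-s)[170:300,330:410].mean(), np.abs(b.astype(int)-s)[170:300,430:520].mean())
E
```

```text
9.4 [ 0.5693 -0.0816  0.2065] [ 2.1398  0.4477 -8.2113] [-0.1978  0.1194 -0.0955] [ 1.382  -0.4485 -7.0932]
[array([234.7032,  99.6435]), array([319.2617,  98.5095]), array([149.2386, 100.7897]), 7608]
[array([239.0396, 100.8433]), array([315.2532,  99.6869]), array([162.1822, 102.0096]), 6294]
[array([316.4273, 242.6182]), array([322.9292, 236.9192]), array([308.9937, 249.1337]), 110]
[array([316.9292, 242.6283]), array([323.3172, 237.3866]), array([309.4492, 248.7661]), 113]
3.6901923076923078 2.495099715099715
```

```bash
python3 - <<'E'
from m import *
a=cv2.imread('pics/w4.png');b=cv2.imread('pics/w5.png');c=cv2.imread('pics/s4.png');d=cv2.imread('pics/s5.png')
z=lambda i,x,y,w,h:cv2.resize(i[y:y+h,x:x+w],(400,300),interpolation=cv2.INTER_CUBIC)
cv2.imwrite('pics/c5.png',np.vstack([np.hstack([z(a,180,50,240,180),z(b,180,50,240,180)]),np.hstack([z(c,290,215,60,45),z(d,290,215,60,45)])]))
E
```

```text
(no output)
```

View pics/c5.png

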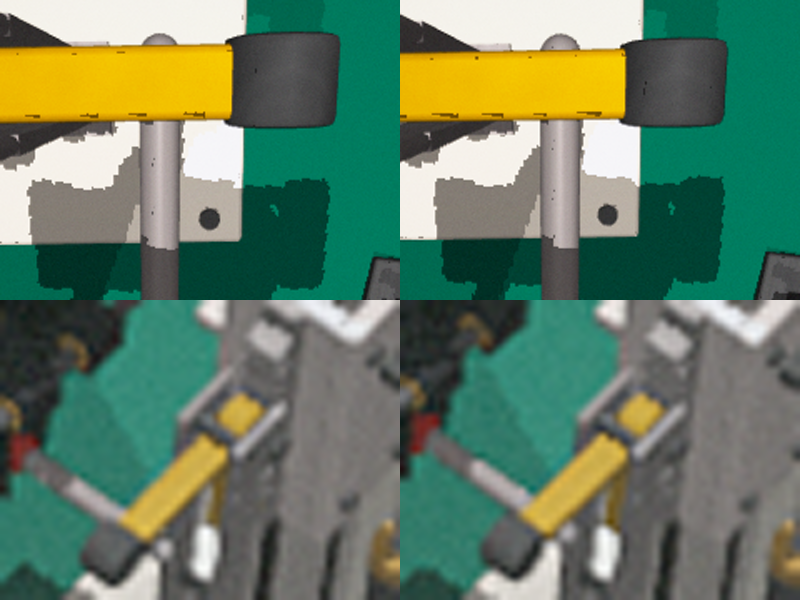

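The tail has risen about 2–3 mm: its weight moved from scene crop (118,583) to (518,578). The rod is not pitching in the grip. I continue.

Request:
apply_moves:
  targets:
    - [[0,0,-0.0005,0],[0,0,-0.0005,0]]

```text
t: 9.7
tcp_pos: [0.5693, -0.0816, 0.207]
tool_rot: [[0.986, 0.168, -0.0], [0.168, -0.986, -0.0], [-0.0, 0.0, -1.0]]
wrist_force: [1.7, -0.7, -7.3]
grip_width: 0.154
finger_force: 58.0
```

Request:
apply_moves:
  targets:
    - [[0,0,-0.0005,0],[0,0,-0.0005,0]]

```text
t: 9.9
tcp_pos: [0.5693, -0.0816, 0.2075]
tool_rot: [[0.986, 0.168, -0.0], [0.168, -0.986, -0.0], [-0.0, 0.0, -1.0]]
wrist_force: [1.1, -0.7, -8.3]
grip_width: 0.15
finger_force: 58.0
```

Request:
apply_moves:
  targets:
    - [[0,0,-0.0005,0],[0,0,-0.0005,0]]

```text
t: 10.1
tcp_pos: [0.5693, -0.0816, 0.208]
tool_rot: [[0.986, 0.168, -0.0], [0.168, -0.986, -0.0], [-0.0, 0.0, -1.0]]
wrist_force: [1.1, -1.5, -7.8]
grip_width: 0.154
finger_force: 58.0
```

Request:
apply_moves:
  targets:
    - [[0,0,-0.0005,0],[0,0,-0.001,0],[0,0,-0.001,0]]

```text
t: 10.4
tcp_pos: [0.5693, -0.0816, 0.209]
tool_rot: [[0.986, 0.168, -0.0], [0.168, -0.986, -0.0], [-0.0, 0.0, -1.0]]
wrist_force: [0.4, -0.7, -7.1]
grip_width: 0.154
finger_force: 58.0
```

Request:
apply_moves:
  targets:
    - [[0,0,-0.0005,0],[0,0,-0.0005,0]]

```text
t: 10.6
tcp_pos: [0.5694, -0.0816, 0.2095]
tool_rot: [[0.986, 0.168, -0.0], [0.168, -0.986, -0.0], [-0.0, 0.0, -1.0]]
wrist_force: [-0.0, -1.1, -7.8]
grip_width: 0.153
finger_force: 58.0
```

```bash
python3 - <<'E'
from m import *
np.set_printoptions(precision=4,suppress=True)
st=env.read_state(); s=snap('scene','s6.png')[:,:,::-1]
print(st['t'],st['tcp_pos'],st['wrist_force'],st['torque'])
print(comp(s,*YEL,(298,220,40,40)))
b=cv2.imread('pics/s4.png')
# green-on-black tray motion via phase correlation
f=lambda i:cv2.cvtColor(i,cv2.COLOR_BGR2GRAY)[175:240,345:405].astype(np.float32)
h=cv2.createHanningWindow((60,65),cv2.CV_32F)
for n in('s0','s5','s6'): print(n,cv2.phaseCorrelate(f(b),f(cv2.imread(f'pics/{n}.png')),h))
E
```

```text
10.6 [ 0.5694 -0.0816  0.2095] [-0.0367 -1.0646 -7.7628] [-0.2996  0.3168 -0.0741]
[array([317.1062, 242.3009]), array([323.3053, 237.385 ]), array([310.3286, 247.6754]), 113]
s0 ((0.06851111740144589, 0.05421723532312939), 0.9860903785184577)
s5 ((0.10267688335916603, 0.14142806076799275), 1.1378276727817678)
s6 ((0.21773471736689842, 0.21296752156280974), 1.0607218289816822)
```

Request:
apply_moves:
  targets:
    - [[0,0,-0.0005,0],[0,0,-0.0005,0]]

```text
t: 10.85
tcp_pos: [0.5694, -0.0816, 0.21]
tool_rot: [[0.986, 0.168, -0.0], [0.168, -0.986, -0.0], [-0.0, 0.0, -1.0]]
wrist_force: [0.1, -0.2, -7.9]
grip_width: 0.153
finger_force: 58.0
```

Request:
apply_moves:
  targets:
    - [[0,0,-0.0005,0],[0,0,-0.0005,0]]

```text
t: 11.05
tcp_pos: [0.5694, -0.0816, 0.2106]
tool_rot: [[0.986, 0.168, -0.0], [0.168, -0.986, -0.0], [-0.0, 0.0, -1.0]]
wrist_force: [-0.1, -1.1, -7.5]
grip_width: 0.155
finger_force: 58.0
```

```bash
cat > k.py <<'E'
from m import *
import sys
np.set_printoptions(precision=4,suppress=True)
n=sys.argv[1]
st=env.read_state(); s=snap('scene',n+'.png')[:,:,::-1]
print(st['t'],st['tcp_pos'],st['wrist_force'],st['torque'],comp(s,*YEL,(298,215,40,45))[2])
f=lambda i:cv2.cvtColor(i,cv2.COLOR_BGR2GRAY)[175:240,345:405].astype(np.float32)
print(cv2.phaseCorrelate(f(cv2.imread('pics/s4.png')),f(s),cv2.createHanningWindow((60,65),cv2.CV_32F)))
E
python3 k.py s7
```

```text
11.05 [ 0.5694 -0.0816  0.2106] [-0.0598 -1.0655 -7.4516] [-0.2982  0.4116 -0.1019] [310.4108 247.7436]
((0.18440285113642219, 0.28246864693322493), 1.0518227563963995)
```

Request:
apply_moves:
  targets:
    - [[0,0,-0.0005,0],[0,0,-0.001,0],[0,0,-0.001,0]]

```text
t: 11.4
tcp_pos: [0.5694, -0.0815, 0.2115]
tool_rot: [[0.986, 0.168, -0.0], [0.168, -0.986, 0.0], [-0.0, -0.0, -1.0]]
wrist_force: [-0.2, -1.2, -7.4]
grip_width: 0.155
finger_force: 58.0
```

Request:
apply_moves:
  targets:
    - [[0,0,-0.0005,0],[0,0,-0.0005,0]]

```text
t: 11.6
tcp_pos: [0.5694, -0.0815, 0.2122]
tool_rot: [[0.986, 0.168, 0.0], [0.168, -0.986, 0.0], [0.0, -0.0, -1.0]]
wrist_force: [-1.8, -1.6, -6.1]
grip_width: 0.155
finger_force: 58.0
```

```bash
python3 k.py s8
```

```text
11.6 [ 0.5694 -0.0815  0.2122] [-1.8388 -1.6458 -6.116 ] [-0.1926  0.5141 -0.0755] [311.1106 247.4351]
((-0.01850810156433269, 0.646177211923181), 1.078108083318781)
```

Request:
apply_moves:
  targets:
    - [[0,0,0,0],[0,0,0,0],[0,0,0,0]]

```text
t: 11.95
tcp_pos: [0.5694, -0.0815, 0.2122]
tool_rot: [[0.986, 0.168, 0.0], [0.168, -0.986, -0.0], [0.0, 0.0, -1.0]]
wrist_force: [-1.8, -1.5, -5.5]
grip_width: 0.155
finger_force: 58.0
```

```bash
python3 k.py s9
```

```text
11.95 [ 0.5694 -0.0815  0.2122] [-1.8034 -1.4856 -5.5347] [-0.231   0.5497 -0.0152] [311.0863 247.4282]
((-0.2718238179844832, 1.4299151930113965), 0.9107707063357036)
```

Request:
apply_moves:
  targets:
    - [[0,0,-0.0004,0],[0,0,-0.0004,0]]

```text
t: 12.2
tcp_pos: [0.5694, -0.0815, 0.2124]
tool_rot: [[0.986, 0.168, 0.0], [0.168, -0.986, 0.0], [0.0, -0.0, -1.0]]
wrist_force: [-1.3, -0.7, -5.8]
grip_width: 0.153
finger_force: 58.0
```

Request:
apply_moves:
  targets:
    - [[0,0,-0.0003,0],[0,0,-0.0003,0]]

```text
t: 12.4
tcp_pos: [0.5694, -0.0815, 0.2127]
tool_rot: [[0.986, 0.168, -0.0], [0.168, -0.986, 0.0], [-0.0, -0.0, -1.0]]
wrist_force: [-1.2, -0.9, -5.2]
grip_width: 0.153
finger_force: 58.0
```

```bash
python3 k.py s10; python3 -c "
from h import *
S=cam('scene')
for p in([.647,-.083,.232],[.647,-.083,.2419],[.62,.13,.15],[.62,.13,.14]):print(proj(S,p))"
```

```text
12.4 [ 0.5694 -0.0815  0.2127] [-1.2484 -0.9109 -5.2035] [-0.24    0.5009 -0.0269] [311.045  247.4496]
((-0.3993620263749875, 2.672090930516454), 0.7541088921052438)
[308.09009634 249.87235053]
[308.29602285 247.69525555]
[354.6490927  223.21247633]
[354.23455209 225.28999236]
```

Request:
apply_moves:
  targets:
    - [[0,0,-0.0004,0],[0,0,-0.0004,0]]

```text
t: 12.65
tcp_pos: [0.5694, -0.0815, 0.2131]
tool_rot: [[0.986, 0.168, -0.0], [0.168, -0.986, 0.0], [-0.0, -0.0, -1.0]]
wrist_force: [-0.3, -1.0, -5.4]
grip_width: 0.153
finger_force: 58.0
```

Request:
apply_moves:
  targets:
    - [[0,0,-0.0004,0],[0,0,-0.0004,0]]

```text
t: 12.85
tcp_pos: [0.5694, -0.0815, 0.2133]
tool_rot: [[0.986, 0.168, -0.0], [0.168, -0.986, 0.0], [-0.0, -0.0, -1.0]]
wrist_force: [-1.9, -1.0, -6.3]
grip_width: 0.154
finger_force: 58.0
```

```bash
python3 k.py s11
```

```text
12.85 [ 0.5694 -0.0815  0.2133] [-1.8699 -0.9712 -6.3466] [-0.2122  0.5135 -0.062 ] [311.3838 247.6547]
((-0.6356301989735336, 4.018967692841077), 0.6997128274705675)
```

Request:
apply_moves:
  targets:
    - [[0,0,0,0],[0,0,0,0],[0,0,0,0],[0,0,0,0],[0,0,0,0],[0,0,0,0]]

```text
t: 13.5
tcp_pos: [0.5694, -0.0815, 0.2134]
tool_rot: [[0.986, 0.168, -0.0], [0.168, -0.986, 0.0], [-0.0, -0.0, -1.0]]
wrist_force: [-0.9, -0.1, -6.9]
grip_width: 0.154
finger_force: 58.0
```

```bash
python3 k.py s12
```

```text
13.5 [ 0.5694 -0.0815  0.2134] [-0.9497 -0.1077 -6.9181] [-0.1184  0.5336 -0.0336] [311.3949 247.6411]
((-1.251693537133768, 6.246572950328591), 0.5374870092780502)
```

Request:
apply_moves:
  targets:
    - [[0,0,0,0],[0,0,0,0],[0,0,0,0],[0,0,0,0],[0,0,0,0],[0,0,0,0],[0,0,0,0],[0,0,0,0],[0,0,0,0],[0,0,0,0]]

```text
t: 14.55
tcp_pos: [0.5694, -0.0815, 0.2134]
tool_rot: [[0.986, 0.168, -0.0], [0.168, -0.986, -0.0], [-0.0, -0.0, -1.0]]
wrist_force: [-0.7, -0.6, -6.9]
grip_width: 0.157
finger_force: 58.0
```

```bash
python3 k.py s13
```

```text
14.55 [ 0.5694 -0.0815  0.2134] [-0.7156 -0.5586 -6.8576] [-0.1187  0.5864  0.0263] [311.7932 247.851 ]
((-2.2933205811410886, 9.32145534225689), 0.5243042146718061)
```

Request:
apply_moves:
  targets:
    - [[0,0,0,0],[0,0,0,0],[0,0,0,0],[0,0,0,0],[0,0,0,0],[0,0,0,0],[0,0,0,0],[0,0,0,0],[0,0,0,0],[0,0,0,0],[0,0,0,0],[0,0,0,0]]

```text
t: 15.8
tcp_pos: [0.5694, -0.0815, 0.2134]
tool_rot: [[0.986, 0.168, -0.0], [0.168, -0.986, 0.0], [-0.0, -0.0, -1.0]]
wrist_force: [-1.6, -0.5, -7.7]
grip_width: 0.152
finger_force: 58.0
```

Request:
apply_moves:
  targets:
    - [[0,0,0,0],[0,0,0,0],[0,0,0,0],[0,0,0,0],[0,0,0,0],[0,0,0,0],[0,0,0,0],[0,0,0,0],[0,0,0,0],[0,0,0,0],[0,0,0,0],[0,0,0,0]]

```text
t: 17.0
tcp_pos: [0.5694, -0.0815, 0.2135]
tool_rot: [[0.986, 0.168, 0.0], [0.168, -0.986, 0.0], [0.0, -0.0, -1.0]]
wrist_force: [-0.9, -0.7, -7.0]
grip_width: 0.155
finger_force: 58.0
```

Request:
apply_moves:
  targets:
    - [[0,0,0,0],[0,0,0,0],[0,0,0,0],[0,0,0,0],[0,0,0,0],[0,0,0,0],[0,0,0,0],[0,0,0,0],[0,0,0,0],[0,0,0,0],[0,0,0,0],[0,0,0,0]]

```text
t: 18.2
tcp_pos: [0.5694, -0.0815, 0.2134]
tool_rot: [[0.986, 0.168, -0.0], [0.168, -0.986, -0.0], [-0.0, 0.0, -1.0]]
wrist_force: [-1.4, -0.2, -7.2]
grip_width: 0.155
finger_force: 58.0
```

```bash
python3 k.py s14
```

```text
18.2 [ 0.5694 -0.0815  0.2134] [-1.4104 -0.2061 -7.1648] [-0.1219  0.5658 -0.0717] [310.9146 247.3771]
((-4.232121364321294, 18.822736778277644), 0.27163066378346196)
```

Request:
apply_moves:
  targets:
    - [[0,0,0,0],[0,0,0,0],[0,0,0,0],[0,0,0,0],[0,0,0,0],[0,0,0,0],[0,0,0,0],[0,0,0,0],[0,0,0,0],[0,0,0,0],[0,0,0,0],[0,0,0,0]]

```text
t: 19.45
tcp_pos: [0.5694, -0.0815, 0.2134]
tool_rot: [[0.986, 0.168, -0.0], [0.168, -0.986, -0.0], [-0.0, 0.0, -1.0]]
wrist_force: [-1.0, -0.0, -7.7]
grip_width: 0.156
finger_force: 58.0
```

```bash
python3 k.py s15; python3 - <<'E'
import cv2,numpy as np
g=lambda n:cv2.cvtColor(cv2.imread(f'pics/{n}.png'),cv2.COLOR_BGR2GRAY)
t=g('s4')[178:235,345:402]
for n in('s4','s13','s14','s15'):
    r=cv2.matchTemplate(g(n)[170:285,330:412],t,cv2.TM_CCOEFF_NORMED);print(n,cv2.minMaxLoc(r)[1::2])
s=lambda n:cv2.resize(cv2.imread(f'pics/{n}.png')[170:290,260:420],(400,300))
cv2.imwrite('pics/c15.png',np.hstack([s('s4'),s('s15')]))
E
```

```text
19.45 [ 0.5694 -0.0815  0.2134] [-0.961  -0.019  -7.7093] [-0.1031  0.644  -0.0362] [311.3544 247.6868]
((-4.696763658146821, 19.821991451698324), 0.2955405526691013)
s4 (1.0, (15, 8))
s13 (0.7645036578178406, (13, 17))
s14 (0.6434718370437622, (10, 27))
s15 (0.620140016078949, (10, 28))
```

View pics/c15.png

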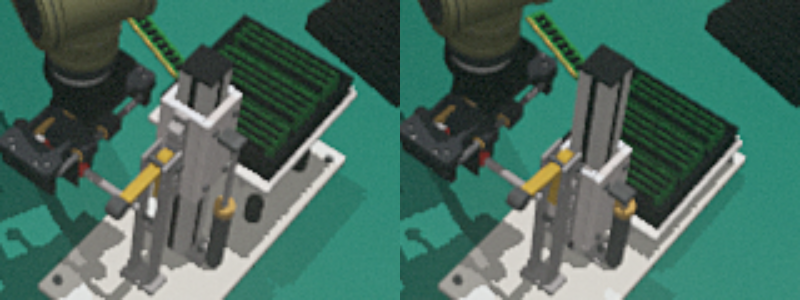

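The platform now sits almost on the base (right half, collar at (600,160)). I hold once more to confirm it has stopped.

Request:
apply_moves:
  targets:
    - [[0,0,0,0],[0,0,0,0],[0,0,0,0],[0,0,0,0],[0,0,0,0],[0,0,0,0],[0,0,0,0],[0,0,0,0],[0,0,0,0],[0,0,0,0],[0,0,0,0],[0,0,0,0]]

```text
t: 20.7
tcp_pos: [0.5694, -0.0815, 0.2135]
tool_rot: [[0.986, 0.168, -0.0], [0.168, -0.986, -0.0], [-0.0, 0.0, -1.0]]
wrist_force: [-1.5, -0.3, -6.7]
grip_width: 0.155
finger_force: 58.0
```

Request:
apply_moves:
  targets:
    - [[0,0,0,0],[0,0,0,0],[0,0,0,0],[0,0,0,0],[0,0,0,0],[0,0,0,0],[0,0,0,0],[0,0,0,0],[0,0,0,0],[0,0,0,0],[0,0,0,0],[0,0,0,0]]

```text
t: 21.9
tcp_pos: [0.5694, -0.0815, 0.2135]
tool_rot: [[0.986, 0.168, 0.0], [0.168, -0.986, 0.0], [0.0, -0.0, -1.0]]
wrist_force: [-1.6, -0.0, -6.4]
grip_width: 0.157
finger_force: 58.0
```

```bash
python3 k.py s16; python3 - <<'E'
import cv2,numpy as np
f=lambda n:cv2.cvtColor(cv2.imread(f'pics/{n}.png'),cv2.COLOR_BGR2GRAY)[195:260,340:410].astype(np.float32)
for a,b in(('s14','s15'),('s15','s16')): print(cv2.phaseCorrelate(f(a),f(b)))
E
```

```text
21.9 [ 0.5694 -0.0815  0.2135] [-1.6204 -0.0277 -6.4011] [-0.0972  0.5949 -0.0112] [310.8567 247.317 ]
((16.668820508160245, 2.044174122146501), 0.10003619503091883)
((0.01476408535198459, 0.6825394749568119), 0.9353462788793776)
((-0.03706453991240011, -0.04270988183861846), 0.9911981386902892)
```

The platform has stopped, about 97 mm down. I lower the rod and withdraw it.

Request:
apply_moves:
  targets:
    - [[0,0,0.003,0],[0,0,0.006,0],[0,0,0.009,0],[0,0,0.012,0],[0,0,0.016,0],[0,0,0.0215,0],[0,0,0.0215,0],[0,0,0.0215,0]]

```text
t: 22.75
tcp_pos: [0.5697, -0.0815, 0.1922]
tool_rot: [[0.986, 0.168, 0.001], [0.168, -0.986, 0.0], [0.001, 0.0, -1.0]]
wrist_force: [-0.7, -0.2, -1.3]
grip_width: 0.151
finger_force: 58.0
```

Request:
apply_moves:
  targets:
    - [[-0.01,0,0,0],[-0.025,0,0,0],[-0.045,0,0,0],[-0.07,0,0,0],[-0.09,0,0,0],[-0.09,0,0,0],[-0.09,0,-0.03,0],[-0.09,0,-0.07,0],[-0.09,0,-0.1,0],[-0.09,0,-0.1,0],[-0.09,0,-0.1,0]]

```text
t: 23.85
tcp_pos: [0.4812, -0.0967, 0.2924]
tool_rot: [[0.986, 0.168, 0.002], [0.168, -0.986, -0.0], [0.001, 0.001, -1.0]]
wrist_force: [0.5, -0.0, -2.5]
grip_width: 0.155
finger_force: 58.0
```

```bash
python3 k.py s17;python3 - <<'E'
from m import *
np.set_printoptions(precision=4,suppress=True)
st=env.read_state();w=snap('wrist','w17.png')[:,:,::-1]
print(st['wrist_force'],shift([.5084,-.2436,.13],2.4,st))
b=cv2.imread('pics/w3.png'); s=cv2.imread('pics/s17.png')
z=lambda i,x,y,w,h:cv2.resize(i[y:y+h,x:x+w],(400,300),interpolation=cv2.INTER_CUBIC)
cv2.imwrite('pics/c17.png',np.hstack([z(w,150,50,280,210),z(s,220,180,160,120)]))
E
```

```text
23.85 [ 0.4812 -0.0967  0.2924] [ 0.5195 -0.0037 -2.4709] [ 0.0487 -0.0358  0.0128] [309.0822 249.23  ]
((-2.757757809473297, -2.4383541973101686), 0.0543607164312292)
[ 0.0026 -0.3935 -1.6261] [0.003  0.1499 0.1606 0.127 ]
```

View pics/c17.png

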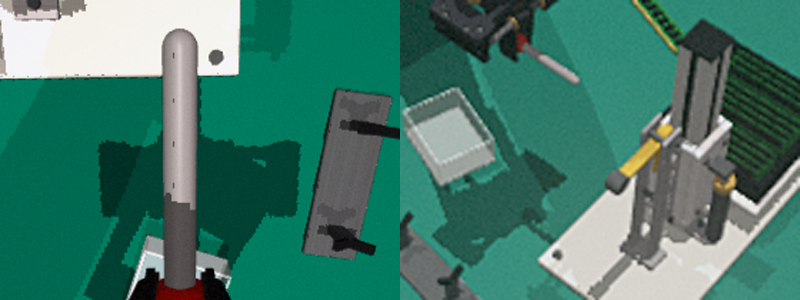

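The tail is back at its engaged position and the platform is down. I check the rod's pitch in the hand before laying it back.

```bash
python3 - <<'E'
from m import *
np.set_printoptions(precision=4,suppress=True)
for n in('w3','w4','w17'):
    g=cv2.cvtColor(cv2.imread(f'pics/{n}.png'),cv2.COLOR_BGR2HSV)
    c=g[40:200,276].astype(int);print(n,[ (40+i) for i in range(1,160) if abs(c[i,1]-c[i-1,1])>40])
st=env.read_state();W=cam('wrist',st);S=cam('scene');R=np.array(st['tool_rot']);p=st['tcp_pos']
print(tri([(W,(276,71)),(S,(291,211.8))]),p)
for d in(-.004,0,.004): q=p+R@[.09,0,-.019+d]; print(d,proj(W,q),proj(S,q),q)
E
```

```text
w3 [41, 42, 43]
w4 [77, 122, 123]
w17 []
[ 0.5674 -0.0805  0.3131] [ 0.4801 -0.0963  0.2898]
-0.004 [275.7827  64.2707] [290.495  212.4218] [ 0.5689 -0.0812  0.3126]
0 [275.7787  65.3639] [290.4491 213.3902] [ 0.5688 -0.0812  0.3086]
0.004 [275.775   66.3994] [290.4034 214.3543] [ 0.5688 -0.0812  0.3046]
```

Request:
apply_moves:
  targets:
    - [[0.001,0.03,0,0.03],[0.001,0.07,0,0.07],[0.002,0.11,0.02,0.11],[0.003,0.15,0.06,0.127],[0.003,0.15,0.11,0.127],[0.003,0.15,0.15,0.127],[0.003,0.15,0.16,0.127],[0.003,0.15,0.16,0.127],[0.003,0.15,0.16,0.127],[0.003,0.15,0.16,0.127]]

```text
t: 24.95
tcp_pos: [0.5107, -0.2448, 0.1353]
tool_rot: [[0.999, 0.042, 0.005], [0.042, -0.999, -0.003], [0.005, 0.003, -1.0]]
wrist_force: [-0.0, 0.2, -1.1]
grip_width: 0.157
finger_force: 58.0
```

```bash
python3 - <<'E'
from m import *
np.set_printoptions(precision=4,suppress=True)
st=env.read_state();w=snap('wrist','w18.png')[:,:,::-1]
print(st['t'],st['tcp_pos'],st['wrist_force'],shift([.5084,-.2436,.0377],2.4,st))
E
```

```text
24.95 [ 0.5107 -0.2448  0.1353] [-0.0155  0.2424 -1.071 ] [-0.0027 -0.0016  0.0976  0.0004]
```

Still settling; I go down to about 45 mm above the seat.

Request:
apply_moves:
  targets:
    - [[0,0,0.02,0],[0,0,0.04,0],[0,0,0.05,0],[0,0,0.05,0],[0,0,0.05,0],[0,0,0.05,0]]

```text
t: 25.6
tcp_pos: [0.5099, -0.2446, 0.0836]
tool_rot: [[0.999, 0.042, 0.002], [0.042, -0.999, -0.001], [0.002, 0.001, -1.0]]
wrist_force: [0.4, -0.5, -1.3]
grip_width: 0.158
finger_force: 58.0
```

```bash
python3 - <<'E'
from m import *
np.set_printoptions(precision=4,suppress=True)
st=env.read_state();print(st['t'],st['tcp_pos'],shift([.5084,-.2436,.0377],2.4,st))
E
```

```text
25.6 [ 0.5099 -0.2446  0.0836] [-0.0015 -0.0011  0.0459 -0.0001]
```

Request:
apply_moves:
  targets:
    - [[0,-0.001,0.01,0],[0,-0.001,0.02,0],[0,-0.001,0.03,0],[0,-0.001,0.035,0],[0,-0.001,0.039,0],[0,-0.001,0.041,0],[0,-0.001,0.041,0],[0,-0.001,0.041,0]]

```text
t: 26.4
tcp_pos: [0.5091, -0.2432, 0.0413]
tool_rot: [[0.999, 0.042, 0.001], [0.042, -0.999, -0.0], [0.001, 0.0, -1.0]]
wrist_force: [0.6, -0.1, -1.3]
grip_width: 0.153
finger_force: 58.0
```

Request:
apply_moves:
  targets:
    - [[-0.0003,0,0.001,0],[-0.0003,0,0.002,0],[-0.0003,0,0.003,0],[-0.0003,0,0.003,0],[-0.0003,0,0.003,0]]

```text
t: 26.9
tcp_pos: [0.5086, -0.2432, 0.0381]
tool_rot: [[0.999, 0.042, 0.0], [0.042, -0.999, -0.0], [0.0, 0.0, -1.0]]
wrist_force: [0.3, -1.1, 0.1]
grip_width: 0.155
finger_force: 58.0
```

The seat now carries the rod's weight, so I release.

Request:
apply_moves:
  targets:
    - [[0,0,0,0],[0,0,0,0],[0,0,0,0],[0,0,0,0],[0,0,0,0],[0,0,0,0]]
  grip: 0.05

```text
t: 27.5
tcp_pos: [0.5085, -0.2431, 0.038]
tool_rot: [[0.999, 0.042, 0.0], [0.042, -0.999, -0.0], [0.0, 0.0, -1.0]]
wrist_force: [-0.7, -0.3, -0.2]
grip_width: 0.517
finger_force: 0.0
```

Request:
apply_moves:
  targets:
    - [[0,0,-0.01,0],[0,0,-0.03,0],[0,0,-0.06,0],[0,0,-0.1,0],[0,0,-0.15,0],[-0.01,0,-0.2,0],[-0.01,0,-0.2,0],[-0.01,0,-0.2,0],[-0.01,0,-0.2,0],[-0.01,0,-0.2,0]]

```text
t: 28.5
tcp_pos: [0.4976, -0.2429, 0.2357]
tool_rot: [[0.999, 0.042, -0.003], [0.042, -0.999, 0.002], [-0.003, -0.002, -1.0]]
wrist_force: [-0.3, -0.2, -0.2]
grip_width: 0.524
finger_force: 0.0
```

```bash
python3 k.py s20; python3 - <<'E'
from m import *
np.set_printoptions(precision=4,suppress=True)
st=env.read_state();w=snap('wrist','w20.png')[:,:,::-1];W=cam('wrist',st);s=cv2.imread('pics/s20.png')
r=comp(w,*RED,(150,0,200,420));print(r,[onz(W,p,.0645) for p in r[:3]],st['t'],st['wrist_force'])
cv2.imwrite('pics/c20.png',np.hstack([cv2.resize(w[40:340,80:480],(400,300)),cv2.resize(s[160:340,200:440],(400,300),interpolation=cv2.INTER_CUBIC)]))
E
```

```text
28.5 [ 0.4976 -0.2429  0.2357] [-0.2757 -0.1531 -0.2175] [0.033  0.0113 0.0695] [309.0623 249.1975]
((-4.717269315336374, 20.008613038710998), 0.3343306488460965)
[array([277.3915, 188.1102]), array([277.7604, 158.9212]), array([277.0005, 219.0506]), 871] [array([ 0.4942, -0.2445,  0.0645]), array([ 0.5226, -0.2436,  0.0645]), array([ 0.4626, -0.2455,  0.0645])] 28.55 [ 0.3943 -1.1044 -0.2922]
```

View pics/c20.png

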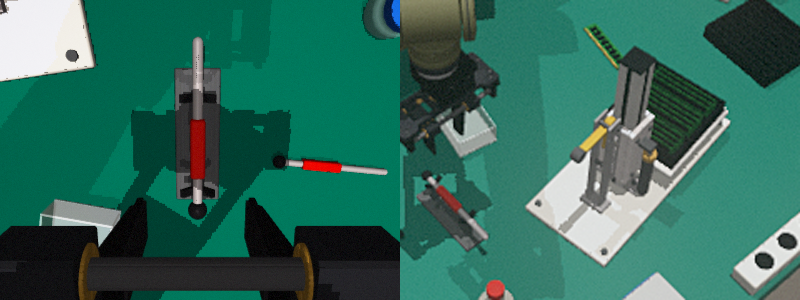

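The rod lies level in its rest, with the grip within about 1 mm of where it started. The platform is down, the pawl is back in and the hand is clear.

```bash
python3 -c "
from station import env
print(env.job_done())"
```

```text
the job is handed in; nothing more can be done
None
```

The job is done and handed in at about 28.6 s: the platform is fully down, the pawl has dropped back in, the rod is home in its rest, and I saw nothing else disturbed.

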